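Find the hidden catch and draw out the die drawer

TASK

Open the shallow cutting-die drawer of the low grey bench unit all the way to its stop. A safety catch, hidden somewhere under the ribbed strip in the trough of its pull, holds it shut: feel along the strip with light pressure until the fingertips sink in, keep the catch pressed down and draw the drawer out towards you. Never force it: push or pull on the drawer with less than 40 N, and leave the tin, pot, bottle, ink pad and stamp standing where they are.

Things in the scene. Friction and masses are not known exactly. Their poses are not given: they have to be found in the camera images.
- die_unit: low grey sheet-steel drawer unit in the middle of the bench, fixed; 170 mm deep (x) x 390 wide (y) x 87 high, dark mat on top. Origin: centre of its underside; x to its back, y to its left end, z up; the front faces -x: one drawer (flat panel, top edge z = 80 mm) with a full-width aluminium pull standing 52 mm out. Middle of the pull: a trough open to the top, see trough_left and trough_right
- trough_left (a point): left (+y) end of the trough's floor, on its centre line, on top of the ribs (z = 44 mm; unit x = -116 mm when shut); moves with the drawer. Trough: 164 mm long between solid end blocks, 46 mm wide between the drawer panel and a 6 mm front wall; front wall and end blocks end at z = 62 mm
- trough_right (a point): right end, 164 mm away. The floor is a ribbed black strip, alike all along and rigid, but for one stretch 44 mm long, of full trough width, its middle within 56 mm of the trough's middle: the sprung catch, flush with the rest. Fingertips wholly on that stretch sink with it up to 8 mm; resting partly on the rigid strip they do not
- drawer (a joint): how far the drawer is out, in m: 0 shut, 0.100 at its stop; it slides along -x of the unit. Latched it has 1.5 mm of play. Unlatched it needs about 3 N when moved slowly, and stays where it is left
- catch (a joint): how far the sprung catch is pressed down, in m: 0 flush, 0.008 at its stop. It starts to yield at 3 N and is fully down at 7 N. It frees the drawer beyond 0.0055 and must be kept down over the first 12 mm of the drawer's way; let go, it springs back up
- grease_tin: small jar with red lid, 55 mm wide, 50 mm high, on the bench beside the left end of the unit; origin at the centre of its underside, z up
- talc_pot: white pot with green lid, 66 mm wide, 78 mm high, on the bench left of the unit (farther left, beyond y = 0.45 m, a drawer chest with tall file boxes stands in the way of the arm); origin at the centre of its underside, z up
- oil_bottle: white drop oiler with red nozzle, 42 mm wide, 150 mm high, on the bench to the right in front; origin at the centre of its underside, z up
- ink_pad: flat grey ink pad, 71 x 95 x 19 mm, lying on the right half of the unit's top near the back; origin at the centre of its underside, z up
- lot_stamp: wooden hand stamp, 43 x 61 x 51 mm, standing on the left half of the unit's top near the back; origin at the centre of its underside, z up
Mind the look-alikes: they are no part of the job. There is more than one size of the lot_stamp; the one meant has the size given above.

How it is judged (in metres and radians):
On the way, in this order (a step that is already met when the one before it is completed fails the run):
1. the hidden catch is pressed down while the drawer is still shut (value of joint catch above 0.006 m and value of joint drawer below 0.008 m), for 0.1 s.
2. the drawer has been drawn past the latch (value of joint drawer above 0.02 m), for 0.1 s.
At the end, for the whole second after the job is handed in: The drawer stands open to its stop (at least 88 of 100 mm) and at rest, the catch let go and sprung back up; tin, pot, bottle, ink pad and stamp are upright and within 30 mm of where they stood (value of joint drawer above 0.088 m and velocity of joint drawer between -0.01 and 0.01 m/s and value of joint catch below 0.002 m and distance of each of grease_tin, talc_pot, oil_bottle, ink_pad, lot_stamp from where it was at the start of the episode below 0.03 m and angle between each of grease_tin, talc_pot, oil_bottle, ink_pad, lot_stamp's own z axis and vertical below 0.3 rad); the robot touches nothing.
It fails at once if the drawer, its pull or strip was pushed or pulled with 40 N or more (contact force between any of the fingers, the arm and drawer above 40 N).
It fails at once if one of the things round or on the unit was knocked over or pushed away (distance of any of grease_tin, talc_pot, oil_bottle, ink_pad, lot_stamp from where it was at the start of the episode above 0.03 m or angle between any of grease_tin, talc_pot, oil_bottle, ink_pad, lot_stamp's own z axis and vertical above 0.5 rad).
It also fails if it takes over 64 s, if anything falls off the work surface, if the arm or the gripper's body presses on something with over 40 N, if the wrist force passes 120 N, or if a joint passes its speed limit or range.

ROBOT

A 6-joint arm with a two-finger parallel gripper is mounted at the origin on a cart in front of the work surface, level with it; the furniture and walls round the work are solid. World frame = base frame: x ahead of the robot, y to its left, z up, the work surface at z = 0. Lengths are in m, angles in degrees, forces in N, time in s.
With the tool pointing down it reaches from about 0.35 to 0.875 m from the base axis. Payload 4.2 kg.
Tool frame: the origin (TCP) lies at the very end of the fingers, on their centre line; the grasp point (between the pads) lies 19 mm behind it (r.hold_point_z is the distance from the TCP to the grasp point, in m); z points along the fingers, y is the direction in which the jaws open and shut (so a half turn about z gives the same grasp; the last joint's range is limited). The gripper opens to 87 mm and grips with 3 to 60 N. Pads are 19 mm wide; open, the fingers measure 117 mm over their backs; the gripper's body (75 mm by 190 mm) begins 51 mm behind the grasp point.
Start: joints at [14.817, 22.042, 0.453, 0, -68.411, -14.817], TCP at [0.625, 0, 0.223] pointing down, gripper open.
Joint ranges: [-179.83, 179.83], [-69.29, 118.12], [-61.27, 80.66], [-181.25, 117.63], [-171.15, -9.14], [-177.46, 177.46]. Speed limits (degrees/s): [159.86, 159.86, 180, 180, 180, 180].

INTERFACE

Orientations are given as a 3x3 rotation matrix whose columns are the frame's x, y, z axes.
In Python, from station import r, cams, ticket gives the robot as it stands.
- The arm moves only by the tool drive_tool, never from a script. Its argument "deltas" is a list of rows, each an object of numbers: "dx", "dy", "dz": the shift along the tool's x, y, z in m; "wx", "wy", "wz": the turn, a rotation vector about the tool's x, y, z in degrees. A call has 1 to 20 rows; each row is the pose to reach, as a shift and turn from the pose commanded when the call began, along the tool's axes at that moment; what a row does not reach only later rows make up. A row lasts 1/10 s, in which the tool goes at most 50 mm and 8.59 degrees, less where a joint would pass 70% of its speed; a pose out of reach is approached as far as the arm can. A call with a gripper value outside its range is refused whole. "gripper" is the opening, from 0 (shut) to 1 (fully open), set as the call begins (left out, the last holds). The fingers move at their own pace and stop on an object; the grip force is fixed at half the most. Time passes only in rows, so rows that repeat a pose let the fingers close. It gives the time, the measured TCP pose, the force and the opening at its end, in the units of the state.
- r.sense(): the state, without advancing time (a new reading comes with each control period).
- cams.capture(name): name is "scene" or "side" or "wrist"; returns the picture (420x560x3 uint8, red, green, blue); there is no depth.
- cams.camera_model(name): a dict with "intrinsics" (3x3 intrinsics, pixels), "extrinsics" (4x4, takes a point from world to camera coordinates); the wrist camera has in their place "T_tool_cam" (4x4, takes a point from camera to tool coordinates, whose origin is the TCP and whose axes are the flange's). Camera axes: x right, y down, z forward; pixel columns grow to the right and rows downward; lengths in m; the calibration is good to about 2 mm. The wrist camera is an equidistant fisheye: a pixel r from the principal point sees the ray r / f radians off the axis. A picture is of the moment at which its call begins: read the wrist's pose just before it. camera_model takes no time and is no camera call.
- ticket.finish_job(): hands the job in, once; it reports no verdict.
The state is a dict: "time_s": time; "joints": joint angles; "joint_velocities": joint speeds; "effort": joint torques, N m; "tcp_pos": TCP position; "ee_rot": TCP orientation; "wrist_force": force on the tool from outside, world axes, zero at the start; "moment": the same for the moment, N m; "gripper_width": opening from 0.0 (shut) to 1.0 (fully open).
Only numpy, scipy, OpenCV 4.12 (cv2) and the standard library are available. Lean on these libraries where they do the work, as an engineer would, in place of code of your own. Each camera call takes 0.05 s, during which the arm holds its last target.

## Working session

There is one attempt and no reset: what is moved stays moved. The work goes in short steps, Python scripts to look and compute and a tool call to move; the robot and the scene stay as the last step left them, time stands still between calls to the robot, and variables do not carry over. Pictures are saved under pics/ and viewed, and the job is handed in when it is done.

Besides the shell and the picture viewer there is one more tool, called after ">>>" as name(argument=value, ...) on one line, values as JSON. drive_tool: Moves the arm, as the interface text tells. Its arguments: {"type":"object","properties":{"deltas":{"type":"array","items":{"type":"object","properties":{"dx":{"type":"number"},"dy":{"type":"number"},"dz":{"type":"number"},"wx":{"type":"number"},"wy":{"type":"number"},"wz":{"type":"number"}}}},"gripper":{"type":"number"}},"required":["deltas"]}

```bash
mkdir -p pics; ls; python3 - <<'E'
from station import r,cams,ticket
import cv2
s=r.sense();print(s)
for n in("scene","side","wrist"):
    m=cams.camera_model(n);print(n,m)
    cv2.imwrite(f"pics/{n}0.png",cams.capture(n)[:,:,::-1])
E
```

```text
pics
{'time_s': 0.0, 'joints': array([ 1.48190186e+01,  2.20901095e+01,  3.79068428e-01, -3.02901574e-02,
       -6.84105634e+01, -1.48175824e+01]), 'joint_velocities': array([ 0.00769533,  0.04087903, -0.03026495,  0.02309778, -0.06892239,
        0.02562559]), 'effort': array([ 5.69075401e-04, -3.90661991e+01,  1.87403029e+01,  4.22001421e+00,
        1.09914420e-02, -1.81494070e-04]), 'tcp_pos': array([6.24390314e-01, 5.05844412e-05, 2.21458242e-01]), 'ee_rot': array([[-1.69903624e-04, -9.99997615e-01, -2.17748498e-03],
       [-9.99999983e-01,  1.70051230e-04, -6.76023797e-05],
       [ 6.79725024e-05,  2.17747346e-03, -9.99997627e-01]]), 'wrist_force': array([-0.21165393,  0.3856725 ,  0.38721826]), 'moment': array([-0.01654172, -0.01244451,  0.01639183]), 'gripper_width': 1.000917968280522}
scene {'intrinsics': array([[427.44651957,   0.        , 281.72561887],
       [  0.        , 427.44651957, 205.10818063],
       [  0.        ,   0.        ,   1.        ]]), 'extrinsics': array([[ 0.5186517 , -0.85460166, -0.02562052, -0.24948547],
       [-0.39766001, -0.21459278, -0.8920
[... 410 characters left out ...]
522,  0.16887317, -0.75867163, -0.33654796],
       [-0.73050378, -0.20488458, -0.65144956,  1.86541995],
       [ 0.        ,  0.        ,  0.        ,  1.        ]])}
wrist {'intrinsics': array([[325.1922621 ,   0.        , 279.74645883],
       [  0.        , 325.1922621 , 211.69742288],
       [  0.        ,   0.        ,   1.        ]]), 'T_tool_cam': array([[-8.37734903e-04, -9.67388233e-01, -2.53296872e-01,
         6.78649950e-02],
       [ 9.99999476e-01, -9.59439273e-04,  3.56955843e-04,
        -1.83967106e-03],
       [-5.88337849e-04, -2.53296440e-01,  9.67388530e-01,
        -1.60777819e-01],
       [ 0.00000000e+00,  0.00000000e+00,  0.00000000e+00,
         1.00000000e+00]])}
```

View pics/scene0.png

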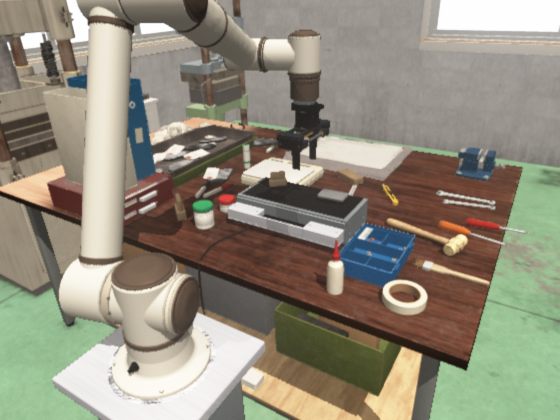

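View pics/side0.png

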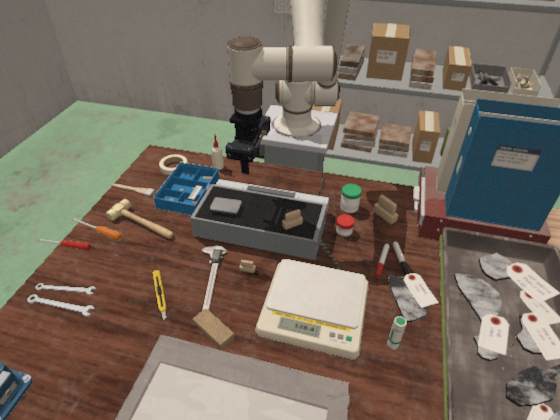

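View pics/wrist0.png

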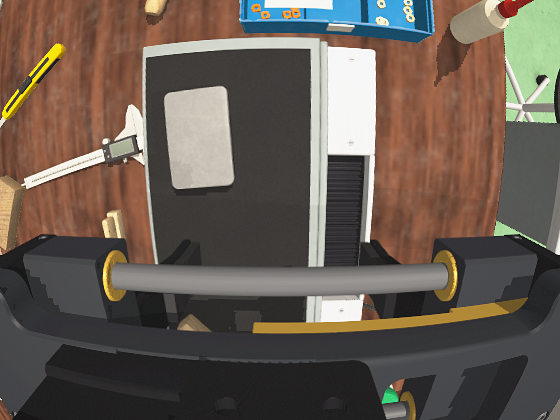

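The wrist view shows the unit from above. The pull is on the right, with its black trough from about row 155 to row 298, columns 325-367. I'll zoom in to measure the trough corners.

```bash
cat > h.py <<'E'
import numpy as np
def wray(m,p,R,u,v):
    K=m["intrinsics"];T=m["T_tool_cam"];f=K[0,0]
    d=np.array([u-K[0,2],v-K[1,2]]);rr=np.hypot(*d);th=rr/f
    c=np.r_[np.sin(th)*d/max(rr,1e-9),np.cos(th)]
    o=p+R@T[:3,3];return o,R@T[:3,:3]@c
def at(o,d,z): return o+d*(z-o[2])/d[2]
def sray(m,u,v):
    E=m["extrinsics"];K=m["intrinsics"];R=E[:3,:3]
    return -R.T@E[:3,3],R.T@np.linalg.solve(K,[u,v,1])
E
python3 - <<'E'
import cv2
a=cv2.imread("pics/wrist0.png");cv2.imwrite("pics/wz.png",cv2.resize(a[130:330,290:390],None,fx=3,fy=3,interpolation=2))
a=cv2.imread("pics/wrist0.png");cv2.imwrite("pics/wz2.png",cv2.resize(a[30:180,290:430],None,fx=4,fy=4,interpolation=2))
a=cv2.imread("pics/scene0.png");cv2.imwrite("pics/sz.png",cv2.resize(a[150:300,180:380],None,fx=4,fy=4,interpolation=2))
E
```

```text
(no output)
```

View pics/wz.png

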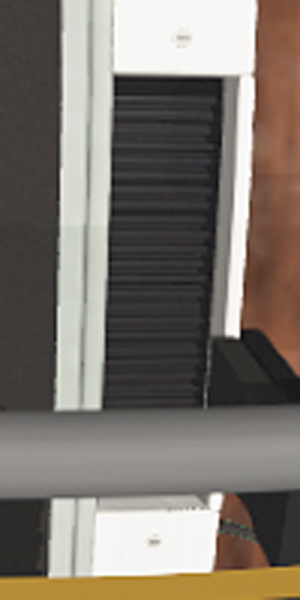

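View pics/wz2.png

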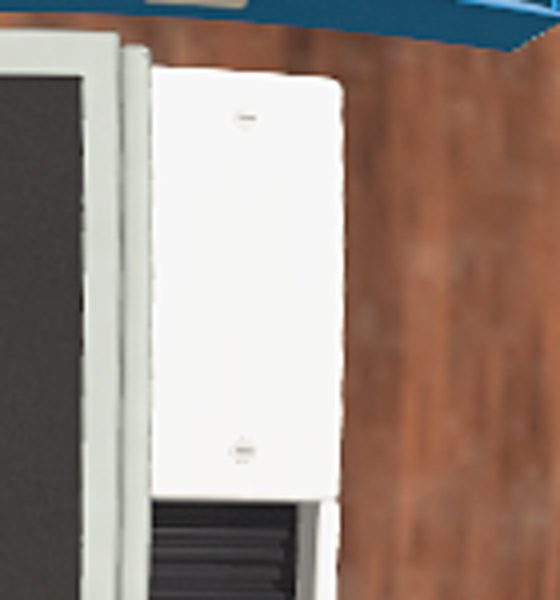

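View pics/sz.png

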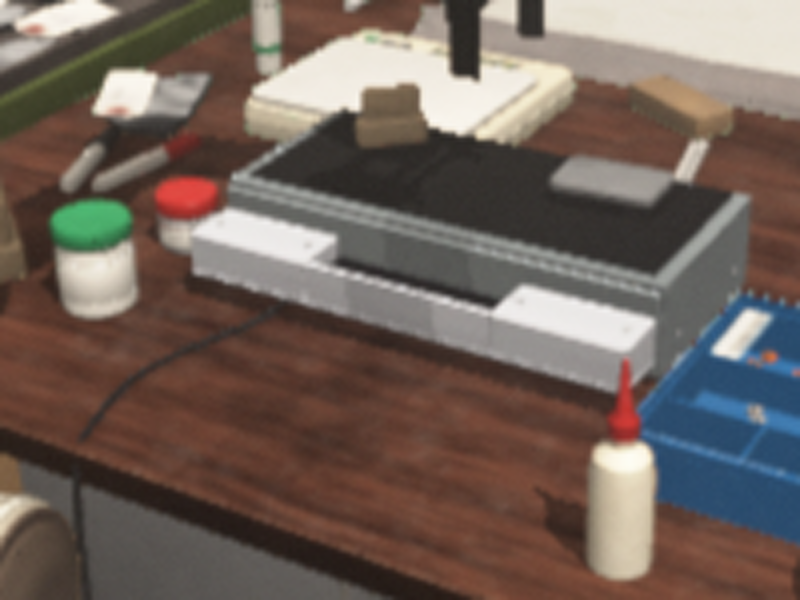

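```bash
python3 - <<'E'
from station import r,cams
from h import *
s=r.sense();p,R=s["tcp_pos"],s["ee_rot"]
m=cams.camera_model("wrist")
for n,u,v,z in [("Rblock in",327.7,154.7,.062),("Rblock front",374.3,154.8,.062),("Lblock in",322.7,299.5,.062),("Lblock front",361.7,300.5,.062),("Rend in",327.5,46.5,.062),("Rend front",375.7,50,.062),("floor R back",328,157,.044),("floor front R",363,158,.044),("unit top R front",319.5,38,.087),("unit top R back",144,46,.087)]:
    print(n,at(*wray(m,p,R,u,v),z).round(4))
m=cams.camera_model("scene")
for n,u,v,z in [("pull L front bottomcorner top",180+194/4,150+240/4,.062),("pull R front top",180+640/4,150+352/4,.062),("LblockIn front",180+338/4,150+262/4,.062),("RblockIn front",180+493/4,150+310/4,.062),("Lblockback in",180+338/4,150+236/4,.062),("bottle base",180+620/4,150+570/4,0),("bottle tip",180+626/4,150+362/4,.15),("pot lid c",180+92/4,150+222/4,.078),("tin lid c",180+188/4,150+192/4,.05)]:
    print(n,at(*sray(m,u,v),z).round(4))
E
```

```text
Rblock in [ 0.5784 -0.0423  0.062 ]
Rblock front [ 0.5302 -0.0434  0.062 ]
Lblock in [0.5774 0.119  0.062 ]
Lblock front [0.5314 0.1223 0.062 ]
Rend in [ 0.579  -0.1516  0.062 ]
Rend front [ 0.5296 -0.1515  0.062 ]
floor R back [ 0.5753 -0.0384  0.044 ]
floor front R [ 0.5373 -0.0382  0.044 ]
unit top R front [ 0.5899 -0.153   0.087 ]
unit top R back [ 0.7553 -0.154   0.087 ]
pull L front bottomcorner top [0.5141 0.2166 0.062 ]
pull R front top [ 0.5278 -0.1636  0.062 ]
LblockIn front [0.5381 0.0951 0.062 ]
RblockIn front [ 0.5302 -0.0456  0.062 ]
Lblockback in [0.5747 0.1192 0.062 ]
bottle base [ 0.3751 -0.2214  0.    ]
bottle tip [ 0.3794 -0.2182  0.15  ]
pot lid c [0.476  0.2875 0.078 ]
tin lid c [0.6013 0.2914 0.05  ]
```

```bash
python3 - <<'E'
from station import r,cams
from h import *
m=cams.camera_model("scene")
for n,u,v,z in [("stamp L front base",180+357/4,150+143/4,.087),("stamp R base",180+425/4,150+137/4,.087),("stamp top front L",180+357/4,150+118/4,.115),("pad front L",180+550/4,150+190/4,.087),("pad front R",180+660/4,150+207/4,.087)]:
    print(n,at(*sray(m,u,v),z).round(4))
m=cams.camera_model("side")
import cv2
a=cv2.imread("pics/side0.png");cv2.imwrite("pics/dz.png",cv2.resize(a[170:260,180:340],None,fx=5,fy=5,interpolation=2))
E
```

```text
stamp L front base [0.6873 0.1725 0.087 ]
stamp R base [0.7254 0.1275 0.087 ]
stamp top front L [0.6786 0.1655 0.115 ]
pad front L [ 0.683  -0.0141  0.087 ]
pad front R [ 0.6964 -0.1035  0.087 ]
```

>>> drive_tool(deltas=[{"dx": -0.01, "dy": 0.02, "dz": 0.02}, {"dx": -0.03, "dy": 0.05, "dz": 0.05}, {"dx": -0.039, "dy": 0.067, "dz": 0.08}, {"dx": -0.039, "dy": 0.067, "dz": 0.1}, {"dx": -0.039, "dy": 0.067, "dz": 0.11}, {"dx": -0.039, "dy": 0.067, "dz": 0.11}, {"dx": -0.039, "dy": 0.067, "dz": 0.11}, {"dx": -0.039, "dy": 0.067, "dz": 0.11}, {"dx": -0.039, "dy": 0.067, "dz": 0.11}, {"dx": -0.039, "dy": 0.067, "dz": 0.11}], gripper=0)

```text
schema error: expected keys dx, dy, dz, wx, wy, wz
```

```bash
python3 - <<'E'
from station import r,cams,ticket
import cv2
print(r.sense()["tcp_pos"],r.sense()["wrist_force"])
for n in("scene","side","wrist"):
    cv2.imwrite(f"pics/{n}1.png",cams.capture(n)[:,:,::-1])
E
```

```text
[6.24550662e-01 2.15239783e-06 2.21702633e-01] [-0.43008521  0.47406789  0.01505276]
```

View pics/dz.png

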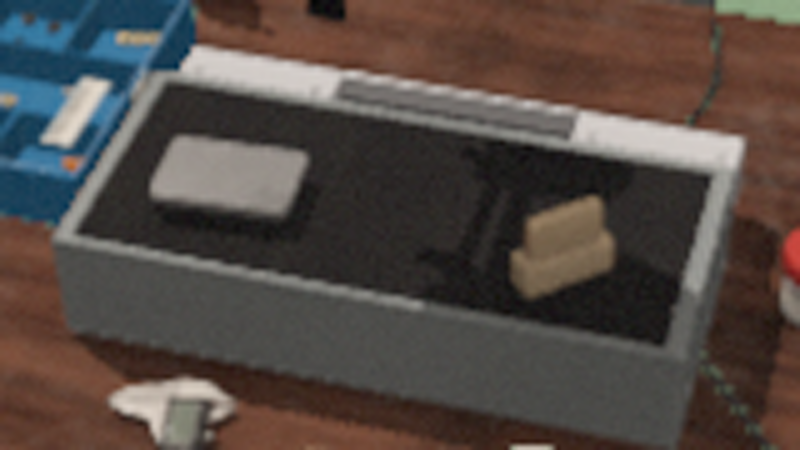

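View pics/wrist1.png

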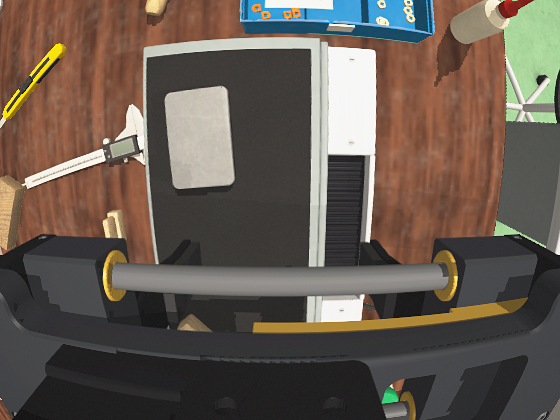

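View pics/scene1.png

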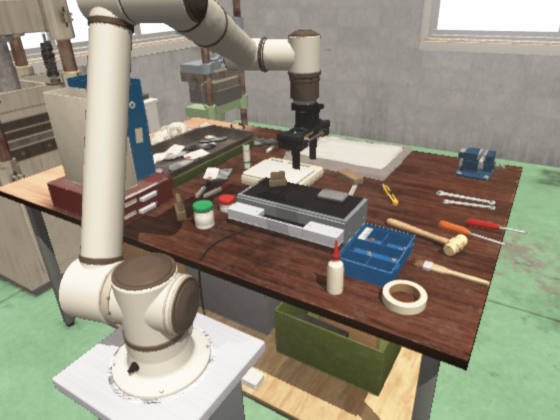

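The first call was refused because each row needs all six keys. The pad and stamp fronts are at x of about 0.68. The gripper body will reach only about x = 0.65, so it clears them.

>>> drive_tool(deltas=[{"dx": -0.01, "dy": 0.02, "dz": 0.02, "wx": 0, "wy": 0, "wz": 0}, {"dx": -0.03, "dy": 0.05, "dz": 0.05, "wx": 0, "wy": 0, "wz": 0}, {"dx": -0.039, "dy": 0.067, "dz": 0.08, "wx": 0, "wy": 0, "wz": 0}, {"dx": -0.039, "dy": 0.067, "dz": 0.1, "wx": 0, "wy": 0, "wz": 0}, {"dx": -0.039, "dy": 0.067, "dz": 0.11, "wx": 0, "wy": 0, "wz": 0}, {"dx": -0.039, "dy": 0.067, "dz": 0.11, "wx": 0, "wy": 0, "wz": 0}, {"dx": -0.039, "dy": 0.067, "dz": 0.11, "wx": 0, "wy": 0, "wz": 0}, {"dx": -0.039, "dy": 0.067, "dz": 0.11, "wx": 0, "wy": 0, "wz": 0}, {"dx": -0.039, "dy": 0.067, "dz": 0.11, "wx": 0, "wy": 0, "wz": 0}, {"dx": -0.039, "dy": 0.067, "dz": 0.11, "wx": 0, "wy": 0, "wz": 0}], gripper=0)

```text
time_s: 1.3
tcp_pos: [0.5584, 0.039, 0.1132]
ee_rot: [[-0.0, -1.0, 0.001], [-1.0, 0.0, 0.0], [-0.0, -0.001, -1.0]]
wrist_force: [0.7, 1.2, 0.3]
gripper_width: 0.172
```

```bash
python3 - <<'E'
from station import r,cams,ticket
import cv2
s=r.sense();print(s)
for n in("scene","wrist"):
    cv2.imwrite(f"pics/{n}2.png",cams.capture(n)[:,:,::-1])
a=cv2.imread("pics/scene2.png");cv2.imwrite("pics/sz2.png",cv2.resize(a[120:290,200:360],None,fx=4,fy=3.5,interpolation=2))
E
```

```text
{'time_s': 1.3, 'joints': array([ 2.05825884e+01,  2.16753821e+01, -1.74043041e+01,  2.25148301e-03,
       -5.08448930e+01, -2.06004409e+01]), 'joint_velocities': array([ 0.17946066,  0.1671269 , -0.45522886, -0.10865187,  0.05418418,
        0.01586509]), 'effort': array([-4.02946243e-03, -3.56115746e+01,  1.57033324e+01,  3.53500888e+00,
        1.13822718e-02,  1.68989427e-04]), 'tcp_pos': array([0.55841896, 0.03899612, 0.11319684]), 'ee_rot': array([[-2.86522396e-04, -9.99999186e-01,  1.24302699e-03],
       [-9.99999865e-01,  2.87062366e-04,  4.34242826e-04],
       [-4.34599299e-04, -1.24290240e-03, -9.99999133e-01]]), 'wrist_force': array([0.70704302, 1.19487724, 0.29373902]), 'moment': array([-0.01025694,  0.04687279,  0.02442018]), 'gripper_width': 0.1721556124341237}
```

View pics/wrist2.png

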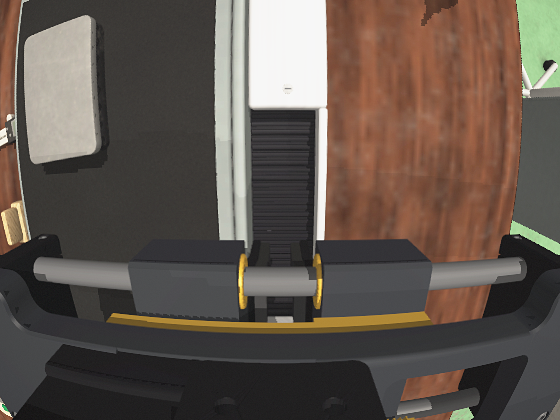

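View pics/sz2.png

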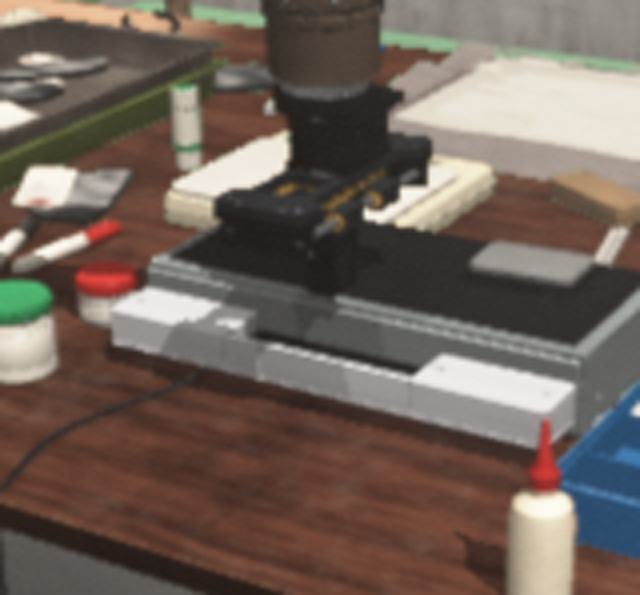

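The trough lies under the fingers, with its right block edge at row 107, columns 249-327. The gripper is still closing. I'll check x more precisely from this view.

```bash
python3 - <<'E'
from station import r,cams
from h import *
s=r.sense();p,R=s["tcp_pos"],s["ee_rot"]
m=cams.camera_model("wrist")
for u,v,z in [(249,107,.062),(327,107,.062),(317,107,.062),(248,220,.062),(316,220,.062),(325,220,.062),(246,2,.062),(327,2,.062)]:
    print(u,v,at(*wray(m,p,R,u,v),z).round(4))
E
```

```text
249 107 [ 0.5797 -0.043   0.062 ]
327 107 [ 0.5294 -0.0433  0.062 ]
317 107 [ 0.5359 -0.0431  0.062 ]
248 220 [0.5816 0.0324 0.062 ]
316 220 [0.5353 0.0325 0.062 ]
325 220 [0.5291 0.0325 0.062 ]
246 2 [ 0.5821 -0.1161  0.062 ]
327 2 [ 0.5286 -0.1166  0.062 ]
```

>>> drive_tool(deltas=[{"dx": 0, "dy": 0, "dz": 0, "wx": 0, "wy": 0, "wz": 0}, {"dx": 0, "dy": 0, "dz": 0, "wx": 0, "wy": 0, "wz": 0}, {"dx": 0, "dy": 0, "dz": 0, "wx": 0, "wy": 0, "wz": 0}, {"dx": 0, "dy": 0, "dz": 0, "wx": 0, "wy": 0, "wz": 0}])

```text
time_s: 1.8
tcp_pos: [0.558, 0.039, 0.1125]
ee_rot: [[0.0, -1.0, -0.0], [-1.0, -0.0, -0.0], [0.0, 0.0, -1.0]]
wrist_force: [-0.1, 0.0, -1.0]
gripper_width: 0.004
```

The trough spans x 0.5355 to 0.581, so its centre is 0.558, which matches the TCP x. I'll descend to just above the ribs.

>>> drive_tool(deltas=[{"dx": 0, "dy": 0, "dz": 0.02, "wx": 0, "wy": 0, "wz": 0}, {"dx": 0, "dy": 0, "dz": 0.035, "wx": 0, "wy": 0, "wz": 0}, {"dx": 0, "dy": 0, "dz": 0.045, "wx": 0, "wy": 0, "wz": 0}, {"dx": 0, "dy": 0, "dz": 0.052, "wx": 0, "wy": 0, "wz": 0}, {"dx": 0, "dy": 0, "dz": 0.057, "wx": 0, "wy": 0, "wz": 0}, {"dx": 0, "dy": 0, "dz": 0.06, "wx": 0, "wy": 0, "wz": 0}, {"dx": 0, "dy": 0, "dz": 0.062, "wx": 0, "wy": 0, "wz": 0}, {"dx": 0, "dy": 0, "dz": 0.062, "wx": 0, "wy": 0, "wz": 0}])

```text
time_s: 2.6
tcp_pos: [0.5581, 0.0391, 0.0506]
ee_rot: [[0.0, -1.0, 0.0], [-1.0, -0.0, 0.0], [-0.0, -0.0, -1.0]]
wrist_force: [-0.3, 0.8, 0.2]
gripper_width: 0.005
```

>>> drive_tool(deltas=[{"dx": 0, "dy": 0, "dz": 0.002, "wx": 0, "wy": 0, "wz": 0}, {"dx": 0, "dy": 0, "dz": 0.004, "wx": 0, "wy": 0, "wz": 0}, {"dx": 0, "dy": 0, "dz": 0.005, "wx": 0, "wy": 0, "wz": 0}, {"dx": 0, "dy": 0, "dz": 0.006, "wx": 0, "wy": 0, "wz": 0}, {"dx": 0, "dy": 0, "dz": 0.007, "wx": 0, "wy": 0, "wz": 0}, {"dx": 0, "dy": 0, "dz": 0.007, "wx": 0, "wy": 0, "wz": 0}])

```text
time_s: 3.2
tcp_pos: [0.558, 0.039, 0.0438]
ee_rot: [[0.0, -1.0, 0.0], [-1.0, -0.0, -0.0], [0.0, -0.0, -1.0]]
wrist_force: [-1.4, -0.6, 3.3]
gripper_width: 0.005
```

>>> drive_tool(deltas=[{"dx": 0, "dy": 0, "dz": 0.0003, "wx": 0, "wy": 0, "wz": 0}, {"dx": 0, "dy": 0, "dz": 0.0006, "wx": 0, "wy": 0, "wz": 0}, {"dx": 0, "dy": 0, "dz": 0.001, "wx": 0, "wy": 0, "wz": 0}, {"dx": 0, "dy": 0, "dz": 0.001, "wx": 0, "wy": 0, "wz": 0}])

```text
time_s: 3.6
tcp_pos: [0.5579, 0.039, 0.0426]
ee_rot: [[0.0, -1.0, -0.0], [-1.0, -0.0, -0.0], [0.0, 0.0, -1.0]]
wrist_force: [-1.9, -0.9, 3.9]
gripper_width: 0.0
```

>>> drive_tool(deltas=[{"dx": 0, "dy": 0, "dz": 0.0005, "wx": 0, "wy": 0, "wz": 0}, {"dx": 0, "dy": 0, "dz": 0.001, "wx": 0, "wy": 0, "wz": 0}, {"dx": 0, "dy": 0, "dz": 0.0015, "wx": 0, "wy": 0, "wz": 0}, {"dx": 0, "dy": 0, "dz": 0.0015, "wx": 0, "wy": 0, "wz": 0}])

```text
time_s: 4.0
tcp_pos: [0.558, 0.039, 0.0411]
ee_rot: [[0.0, -1.0, -0.0], [-1.0, -0.0, -0.0], [0.0, 0.0, -1.0]]
wrist_force: [-2.2, 0.4, 4.2]
gripper_width: 0.006
```

The fingertips are sinking at about 0.5 N/mm, so this is the catch. I'll press it nearly all the way down.

>>> drive_tool(deltas=[{"dx": 0, "dy": 0, "dz": 0.001, "wx": 0, "wy": 0, "wz": 0}, {"dx": 0, "dy": 0, "dz": 0.002, "wx": 0, "wy": 0, "wz": 0}, {"dx": 0, "dy": 0, "dz": 0.003, "wx": 0, "wy": 0, "wz": 0}, {"dx": 0, "dy": 0, "dz": 0.004, "wx": 0, "wy": 0, "wz": 0}, {"dx": 0, "dy": 0, "dz": 0.0045, "wx": 0, "wy": 0, "wz": 0}, {"dx": 0, "dy": 0, "dz": 0.0045, "wx": 0, "wy": 0, "wz": 0}])

```text
time_s: 4.6
tcp_pos: [0.558, 0.039, 0.0368]
ee_rot: [[0.0, -1.0, 0.0], [-1.0, -0.0, -0.0], [0.0, -0.0, -1.0]]
wrist_force: [-2.5, 0.3, 6.7]
gripper_width: 0.006
```

>>> drive_tool(deltas=[{"dx": 0, "dy": 0, "dz": 0.0003, "wx": 0, "wy": 0, "wz": 0}, {"dx": 0, "dy": 0, "dz": 0.0007, "wx": 0, "wy": 0, "wz": 0}, {"dx": 0, "dy": 0, "dz": 0.0007, "wx": 0, "wy": 0, "wz": 0}, {"dx": 0, "dy": 0, "dz": 0.0007, "wx": 0, "wy": 0, "wz": 0}])

```text
time_s: 5.0
tcp_pos: [0.5579, 0.039, 0.0362]
ee_rot: [[0.0, -1.0, -0.0], [-1.0, -0.0, -0.0], [0.0, 0.0, -1.0]]
wrist_force: [-2.0, 0.7, 7.2]
gripper_width: 0.004
```

The catch is fully down. Now I'll draw the drawer slowly towards the robot (+tool y).

>>> drive_tool(deltas=[{"dx": 0, "dy": 0.001, "dz": 0.0003, "wx": 0, "wy": 0, "wz": 0}, {"dx": 0, "dy": 0.002, "dz": 0.0003, "wx": 0, "wy": 0, "wz": 0}, {"dx": 0, "dy": 0.003, "dz": 0.0003, "wx": 0, "wy": 0, "wz": 0}, {"dx": 0, "dy": 0.004, "dz": 0.0003, "wx": 0, "wy": 0, "wz": 0}, {"dx": 0, "dy": 0.005, "dz": 0.0003, "wx": 0, "wy": 0, "wz": 0}, {"dx": 0, "dy": 0.006, "dz": 0.0003, "wx": 0, "wy": 0, "wz": 0}, {"dx": 0, "dy": 0.007, "dz": 0.0003, "wx": 0, "wy": 0, "wz": 0}, {"dx": 0, "dy": 0.008, "dz": 0.0003, "wx": 0, "wy": 0, "wz": 0}])

```text
time_s: 5.8
tcp_pos: [0.553, 0.0392, 0.037]
ee_rot: [[0.001, -1.0, 0.006], [-1.0, -0.001, 0.001], [-0.001, -0.006, -1.0]]
wrist_force: [2.1, -3.8, 6.0]
gripper_width: 0.007
```

>>> drive_tool(deltas=[{"dx": 0, "dy": 0, "dz": 0.0003, "wx": 0, "wy": 0, "wz": 0}, {"dx": 0, "dy": 0, "dz": 0.0006, "wx": 0, "wy": 0, "wz": 0}])

```text
time_s: 6.0
tcp_pos: [0.5528, 0.0392, 0.0363]
ee_rot: [[0.001, -1.0, 0.006], [-1.0, -0.001, 0.001], [-0.001, -0.006, -1.0]]
wrist_force: [1.5, -3.0, 6.6]
gripper_width: 0.007
```

```bash
python3 - <<'E'
from station import r,cams
import cv2
s=r.sense();print(s["tcp_pos"],s["wrist_force"],s["moment"])
cv2.imwrite("pics/w3.png",cams.capture("wrist")[:,:,::-1])
E
```

```text
[0.55276721 0.03915871 0.03630289] [ 1.53580034 -2.95411031  6.58358775] [-0.64909483 -0.45033444 -0.02094741]
```

View pics/w3.png

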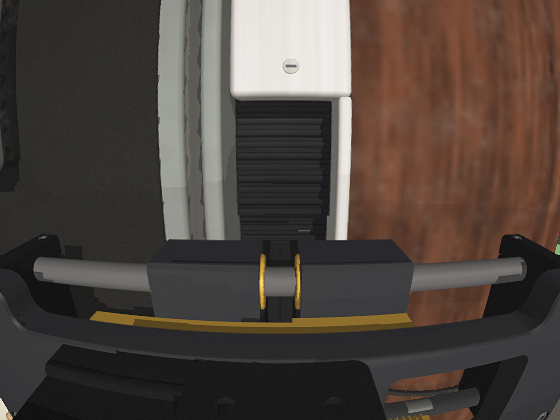

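```bash
python3 - <<'E'
from station import r,cams
from h import *
s=r.sense();p,R=s["tcp_pos"],s["ee_rot"]
m=cams.camera_model("wrist")
for u,v,z in [(232,97,.062),(350,97,.062),(340,100,.062),(222,97,.08),(203,97,.08),(183,97,.087),(160,97,.087)]:
    print(u,v,at(*wray(m,p,R,u,v),z).round(4))
E
```

```text
232 97 [ 0.5741 -0.0422  0.062 ]
350 97 [ 0.5253 -0.0425  0.062 ]
340 100 [ 0.5296 -0.0411  0.062 ]
222 97 [ 0.575  -0.0405  0.08  ]
203 97 [ 0.582  -0.0409  0.08  ]
183 97 [ 0.5875 -0.0406  0.087 ]
160 97 [ 0.5961 -0.0412  0.087 ]
```

The drawer is already about 4-5 mm out, moving with the fingers. I'll continue with the catch held down.

>>> drive_tool(deltas=[{"dx": 0, "dy": 0.0015, "dz": 0.0002, "wx": 0, "wy": 0, "wz": 0}, {"dx": 0, "dy": 0.003, "dz": 0.0004, "wx": 0, "wy": 0, "wz": 0}, {"dx": 0, "dy": 0.0045, "dz": 0.0004, "wx": 0, "wy": 0, "wz": 0}, {"dx": 0, "dy": 0.006, "dz": 0.0004, "wx": 0, "wy": 0, "wz": 0}, {"dx": 0, "dy": 0.0075, "dz": 0.0004, "wx": 0, "wy": 0, "wz": 0}, {"dx": 0, "dy": 0.009, "dz": 0.0004, "wx": 0, "wy": 0, "wz": 0}])

```text
time_s: 6.65
tcp_pos: [0.5442, 0.0392, 0.0361]
ee_rot: [[0.001, -1.0, 0.007], [-1.0, -0.001, 0.001], [-0.001, -0.007, -1.0]]
wrist_force: [1.9, -3.9, 6.9]
gripper_width: 0.002
```

>>> drive_tool(deltas=[{"dx": 0, "dy": 0.002, "dz": 0, "wx": 0, "wy": 0, "wz": 0}, {"dx": 0, "dy": 0.004, "dz": 0, "wx": 0, "wy": 0, "wz": 0}, {"dx": 0, "dy": 0.006, "dz": 0, "wx": 0, "wy": 0, "wz": 0}, {"dx": 0, "dy": 0.008, "dz": 0, "wx": 0, "wy": 0, "wz": 0}, {"dx": 0, "dy": 0.01, "dz": 0, "wx": 0, "wy": 0, "wz": 0}, {"dx": 0, "dy": 0.012, "dz": 0, "wx": 0, "wy": 0, "wz": 0}, {"dx": 0, "dy": 0.014, "dz": 0, "wx": 0, "wy": 0, "wz": 0}, {"dx": 0, "dy": 0.016, "dz": 0, "wx": 0, "wy": 0, "wz": 0}, {"dx": 0, "dy": 0.018, "dz": 0, "wx": 0, "wy": 0, "wz": 0}, {"dx": 0, "dy": 0.018, "dz": 0, "wx": 0, "wy": 0, "wz": 0}])

```text
time_s: 7.65
tcp_pos: [0.5256, 0.0391, 0.0361]
ee_rot: [[0.001, -1.0, 0.006], [-1.0, -0.001, 0.001], [-0.001, -0.006, -1.0]]
wrist_force: [1.2, -2.1, 8.4]
gripper_width: 0.005
```

```bash
python3 - <<'E'
from station import r,cams
import cv2
for n in("scene","wrist"): cv2.imwrite(f"pics/{n}4.png",cams.capture(n)[:,:,::-1])
E
```

```text
(no output)
```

View pics/wrist4.png

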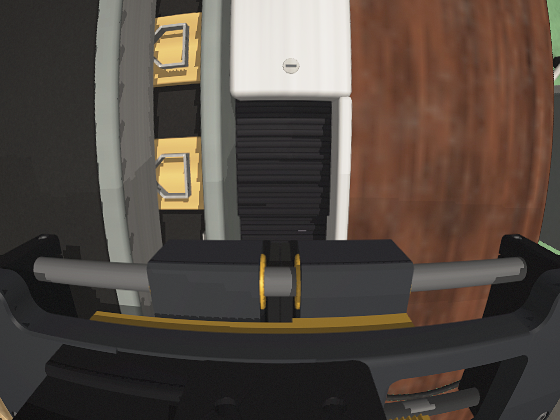

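The drawer is about 32 mm out and its dies are visible. The fingers carry it without slipping, so I'll carry on.

>>> drive_tool(deltas=[{"dx": 0, "dy": 0.002, "dz": 0, "wx": 0, "wy": 0, "wz": 0}, {"dx": 0, "dy": 0.004, "dz": 0, "wx": 0, "wy": 0, "wz": 0}, {"dx": 0, "dy": 0.007, "dz": 0, "wx": 0, "wy": 0, "wz": 0}, {"dx": 0, "dy": 0.01, "dz": 0, "wx": 0, "wy": 0, "wz": 0}, {"dx": 0, "dy": 0.013, "dz": 0, "wx": 0, "wy": 0, "wz": 0}, {"dx": 0, "dy": 0.016, "dz": 0, "wx": 0, "wy": 0, "wz": 0}, {"dx": 0, "dy": 0.019, "dz": 0, "wx": 0, "wy": 0, "wz": 0}, {"dx": 0, "dy": 0.022, "dz": 0, "wx": 0, "wy": 0, "wz": 0}, {"dx": 0, "dy": 0.025, "dz": 0, "wx": 0, "wy": 0, "wz": 0}, {"dx": 0, "dy": 0.028, "dz": 0, "wx": 0, "wy": 0, "wz": 0}, {"dx": 0, "dy": 0.031, "dz": 0, "wx": 0, "wy": 0, "wz": 0}, {"dx": 0, "dy": 0.034, "dz": 0, "wx": 0, "wy": 0, "wz": 0}, {"dx": 0, "dy": 0.037, "dz": 0, "wx": 0, "wy": 0, "wz": 0}, {"dx": 0, "dy": 0.04, "dz": 0, "wx": 0, "wy": 0, "wz": 0}, {"dx": 0, "dy": 0.043, "dz": 0, "wx": 0, "wy": 0, "wz": 0}, {"dx": 0, "dy": 0.046, "dz": 0, "wx": 0, "wy": 0, "wz": 0}, {"dx": 0, "dy": 0.049, "dz": 0, "wx": 0, "wy": 0, "wz": 0}, {"dx": 0, "dy": 0.051, "dz": 0, "wx": 0, "wy": 0, "wz": 0}, {"dx": 0, "dy": 0.052, "dz": 0, "wx": 0, "wy": 0, "wz": 0}, {"dx": 0, "dy": 0.052, "dz": 0, "wx": 0, "wy": 0, "wz": 0}])

```text
time_s: 9.75
tcp_pos: [0.4735, 0.0391, 0.0359]
ee_rot: [[0.001, -1.0, 0.005], [-1.0, -0.001, 0.0], [-0.0, -0.005, -1.0]]
wrist_force: [1.1, -4.6, 9.3]
gripper_width: 0.008
```

Slowly now, for the last stretch.

>>> drive_tool(deltas=[{"dx": 0, "dy": 0.001, "dz": 0, "wx": 0, "wy": 0, "wz": 0}, {"dx": 0, "dy": 0.002, "dz": 0, "wx": 0, "wy": 0, "wz": 0}, {"dx": 0, "dy": 0.003, "dz": 0, "wx": 0, "wy": 0, "wz": 0}, {"dx": 0, "dy": 0.004, "dz": 0, "wx": 0, "wy": 0, "wz": 0}, {"dx": 0, "dy": 0.005, "dz": 0, "wx": 0, "wy": 0, "wz": 0}, {"dx": 0, "dy": 0.006, "dz": 0, "wx": 0, "wy": 0, "wz": 0}, {"dx": 0, "dy": 0.007, "dz": 0, "wx": 0, "wy": 0, "wz": 0}, {"dx": 0, "dy": 0.008, "dz": 0, "wx": 0, "wy": 0, "wz": 0}, {"dx": 0, "dy": 0.009, "dz": 0, "wx": 0, "wy": 0, "wz": 0}, {"dx": 0, "dy": 0.01, "dz": 0, "wx": 0, "wy": 0, "wz": 0}, {"dx": 0, "dy": 0.011, "dz": 0, "wx": 0, "wy": 0, "wz": 0}, {"dx": 0, "dy": 0.012, "dz": 0, "wx": 0, "wy": 0, "wz": 0}])

```text
time_s: 10.95
tcp_pos: [0.4618, 0.0391, 0.036]
ee_rot: [[0.002, -1.0, 0.006], [-1.0, -0.002, 0.001], [-0.001, -0.006, -1.0]]
wrist_force: [1.5, -4.4, 9.3]
gripper_width: 0.003
```

>>> drive_tool(deltas=[{"dx": 0, "dy": 0.001, "dz": 0, "wx": 0, "wy": 0, "wz": 0}, {"dx": 0, "dy": 0.002, "dz": 0, "wx": 0, "wy": 0, "wz": 0}, {"dx": 0, "dy": 0.003, "dz": 0, "wx": 0, "wy": 0, "wz": 0}, {"dx": 0, "dy": 0.004, "dz": 0, "wx": 0, "wy": 0, "wz": 0}])

```text
time_s: 11.35
tcp_pos: [0.4578, 0.0391, 0.0359]
ee_rot: [[0.002, -1.0, 0.006], [-1.0, -0.002, 0.001], [-0.001, -0.006, -1.0]]
wrist_force: [3.1, -4.6, 9.8]
gripper_width: 0.005
```

```bash
python3 - <<'E'
from station import r,cams
import cv2
for n in("scene","wrist"): cv2.imwrite(f"pics/{n}5.png",cams.capture(n)[:,:,::-1])
E
```

```text
(no output)
```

View pics/wrist5.png

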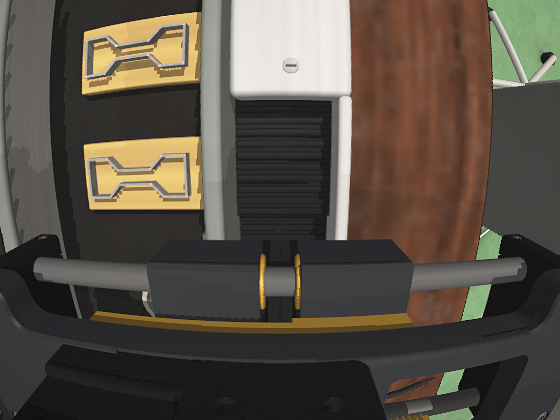

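The drawer is still moving with the fingers at about 99-100 mm, and the x force is starting to rise at the stop. I'll nudge it gently once more.

>>> drive_tool(deltas=[{"dx": 0, "dy": 0.0005, "dz": 0, "wx": 0, "wy": 0, "wz": 0}, {"dx": 0, "dy": 0.001, "dz": 0, "wx": 0, "wy": 0, "wz": 0}, {"dx": 0, "dy": 0.0015, "dz": 0, "wx": 0, "wy": 0, "wz": 0}])

```text
time_s: 11.75
tcp_pos: [0.4573, 0.0396, 0.036]
ee_rot: [[0.002, -1.0, 0.008], [-1.0, -0.002, 0.002], [-0.002, -0.008, -1.0]]
wrist_force: [4.3, -2.9, 7.1]
gripper_width: 0.006
```

It's at the stop: only 0.5 mm of the 1.5 mm commanded was made. Lifting out, slowly at first.

>>> drive_tool(deltas=[{"dx": 0, "dy": -0.001, "dz": -0.002, "wx": 0, "wy": 0, "wz": 0}, {"dx": 0, "dy": -0.001, "dz": -0.005, "wx": 0, "wy": 0, "wz": 0}, {"dx": 0, "dy": -0.001, "dz": -0.008, "wx": 0, "wy": 0, "wz": 0}, {"dx": 0, "dy": -0.001, "dz": -0.011, "wx": 0, "wy": 0, "wz": 0}, {"dx": 0, "dy": -0.001, "dz": -0.014, "wx": 0, "wy": 0, "wz": 0}, {"dx": 0, "dy": -0.001, "dz": -0.02, "wx": 0, "wy": 0, "wz": 0}, {"dx": 0, "dy": -0.001, "dz": -0.03, "wx": 0, "wy": 0, "wz": 0}, {"dx": 0, "dy": -0.001, "dz": -0.045, "wx": 0, "wy": 0, "wz": 0}, {"dx": 0, "dy": -0.001, "dz": -0.065, "wx": 0, "wy": 0, "wz": 0}, {"dx": 0, "dy": -0.001, "dz": -0.09, "wx": 0, "wy": 0, "wz": 0}, {"dx": 0, "dy": -0.001, "dz": -0.12, "wx": 0, "wy": 0, "wz": 0}, {"dx": 0, "dy": -0.001, "dz": -0.14, "wx": 0, "wy": 0, "wz": 0}, {"dx": 0, "dy": -0.001, "dz": -0.15, "wx": 0, "wy": 0, "wz": 0}, {"dx": 0, "dy": -0.001, "dz": -0.15, "wx": 0, "wy": 0, "wz": 0}, {"dx": 0, "dy": -0.001, "dz": -0.15, "wx": 0, "wy": 0, "wz": 0}])

```text
time_s: 13.25
tcp_pos: [0.4537, 0.0389, 0.1838]
ee_rot: [[-0.0, -1.0, -0.002], [-1.0, 0.0, -0.0], [0.0, 0.002, -1.0]]
wrist_force: [-0.4, -0.2, -0.5]
gripper_width: 0.004
```

```bash
python3 - <<'E'
from station import r,cams
import cv2
s=r.sense();print(s["tcp_pos"],s["wrist_force"],abs(s["joint_velocities"]).max())
for n in("scene","wrist","side"): cv2.imwrite(f"pics/{n}6.png",cams.capture(n)[:,:,::-1])
E
```

```text
[0.45369265 0.03889276 0.18376508] [-0.3648608  -0.24998631 -0.51678739] 0.9891345737115296
```

View pics/wrist6.png

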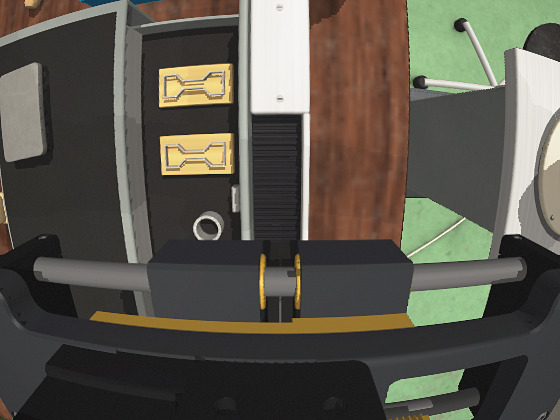

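View pics/scene6.png

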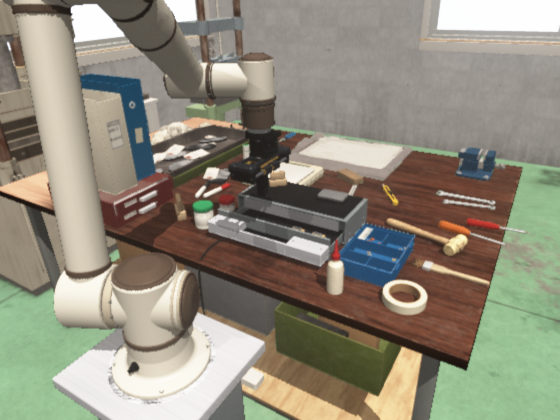

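View pics/side6.png

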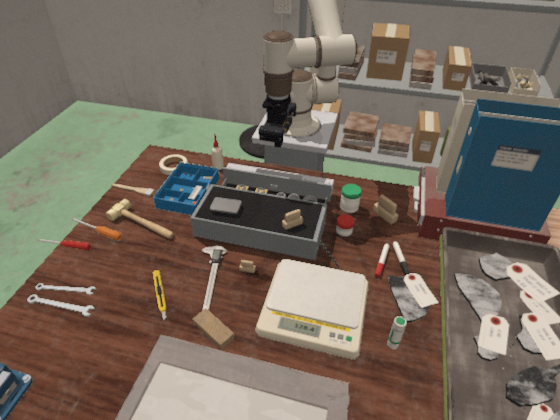

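The drawer stands open, and the bottle, pot, tin, pad and stamp look unmoved. I'll measure the opening (block front at column 309, row 113) and then hand in.

```bash
python3 - <<'E'
from station import r,cams,ticket
from h import *
s=r.sense();p,R=s["tcp_pos"],s["ee_rot"]
m=cams.camera_model("wrist")
x=at(*wray(m,p,R,309,113),.062)
x2=at(*wray(m,p,R,251,113),.062)
print(x,x2,"open",.5294-x[0],.5805-x2[0])
import cv2
a=cv2.imread("pics/side0.png");b=cv2.imread("pics/side6.png")
for n,(c,d,e,f) in dict(tin=(325,210,362,240),pot=(336,180,368,215),pad=(205,194,247,218),stamp=(278,205,308,235),bottle=(207,134,228,172)).items():
    t=a[d:f,c:e];w=b[d-12:f+12,c-12:e+12];q=cv2.minMaxLoc(cv2.matchTemplate(w,t,cv2.TM_CCOEFF_NORMED));print(n,q[1],q[3][0]-12,q[3][1]-12)
if .5294-x[0]>.094: print(ticket.finish_job())
E
```

```text
[ 0.42993458 -0.04281348  0.062     ] [ 0.47967318 -0.04284866  0.062     ] open 0.0994654161114894 0.10082682013799443
tin 0.8836017847061157 0 0
pot 0.9731202721595764 0 0
pad 0.9973304867744446 0 0
stamp 0.9243441224098206 0 0
bottle 0.8081115484237671 0 0
the job is handed in; nothing more can be done
None
```

The drawer is open to its stop and the job is handed in; the hand-in gave no verdict.

- **What I did:** With the gripper shut, I felt the ribbed strip at the middle of the trough. The fingertips sank there on the first try, about 8 mm at about 7 N. I kept the catch pressed, drew the drawer out slowly until it met its stop, then lifted the fingers clear.
- **Force:** The highest single-axis wrist force among the readings, one at the end of each move, was about 10 N, against the 40 N limit.
- **Opening:** The last wrist picture puts the drawer 99–101 mm out.
- **Things round the unit:** Comparing the side camera's first and last pictures, the tin, pot, pad, stamp and bottle had not shifted by a pixel. The match was weaker for the bottle (0.81) and tin (0.88) than for the others, probably because of shadows or changed background.
- **At the end:** The wrist force was about zero and the arm was clear of everything. I did not measure the catch springing back up, but nothing was pressing on it. The clock stood at about 13.4 s of the 64 s allowed.
- **Refused call:** My first move call was rejected for missing keys and moved nothing.

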